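Reverse the condiment row onto the serving rack

TASK

Move the oil bottle, the shaker and the pot from the pads of the grey washing-up rack into the trays of the metal serving rack in reverse order (the guests see that rack from the other side): the one nearest to the robot goes into the farthest tray, the middle one into the middle tray and the farthest one into the nearest tray. Keep them upright, set each gently down on the floor of its tray near the middle, let go, and leave the serving spoon between the racks where it lies.

Things in the scene. Friction and masses are not known exactly. Their poses are not given: they have to be found in the camera images.
- bottle: The tall white oil bottle: round, 165 mm high, body 56 mm in diameter up to 92 mm, then a shoulder to a straight neck 30 mm in diameter from 112 mm to the top; about 0.26 kg. Loose. Origin: centre of its underside, z up.
- shaker: The steel shaker: a plain round can 56 mm in diameter, 100 mm high, straight up to 78 mm, domed above; about 0.2 kg. Loose. Origin: centre of its underside, z up.
- pot: The squat white ceramic pot with a steel band: round, 60 mm in diameter (band 62 mm), straight up to 56 mm, with a steel knob 16 mm in diameter on top, 72 mm high in all; about 0.24 kg. Loose. Origin: centre of its underside, z up.
- pad_a: One of three round black rubber pads, 84 mm across, 4 mm thick, fixed 100 mm apart in a row on the grey plastic washing-up rack (330 x 104 mm, side lips 18 mm above the worktop); each bears one container at the start. Origin: centre of its underside, 10 mm above the worktop; x along the rack away from the robot, y across it. Letters in random order.
- pad_b: One of three round black rubber pads, 84 mm across, 4 mm thick, fixed 100 mm apart in a row on the grey plastic washing-up rack (330 x 104 mm, side lips 18 mm above the worktop); each bears one container at the start. Origin: centre of its underside, 10 mm above the worktop; x along the rack away from the robot, y across it. Letters in random order.
- pad_c: One of three round black rubber pads, 84 mm across, 4 mm thick, fixed 100 mm apart in a row on the grey plastic washing-up rack (330 x 104 mm, side lips 18 mm above the worktop); each bears one container at the start. Origin: centre of its underside, 10 mm above the worktop; x along the rack away from the robot, y across it. Letters in random order.
- seat_near: One of three empty square dark-floored steel trays, outside 86 mm, inside 80 mm, floor 5 mm, rim 14 mm above its origin, fixed 100 mm apart in a row on the metal serving rack (330 x 104 mm; bar handle 44 mm high across each end, 160 mm from the middle). Origin: centre of its underside, 10 mm above the worktop; x along the rack away from the robot, y across it. The one nearest to the robot.
- seat_middle: One of three empty square dark-floored steel trays, outside 86 mm, inside 80 mm, floor 5 mm, rim 14 mm above its origin, fixed 100 mm apart in a row on the metal serving rack (330 x 104 mm; bar handle 44 mm high across each end, 160 mm from the middle). Origin: centre of its underside, 10 mm above the worktop; x along the rack away from the robot, y across it. The one in the middle.
- seat_far: One of three empty square dark-floored steel trays, outside 86 mm, inside 80 mm, floor 5 mm, rim 14 mm above its origin, fixed 100 mm apart in a row on the metal serving rack (330 x 104 mm; bar handle 44 mm high across each end, 160 mm from the middle). Origin: centre of its underside, 10 mm above the worktop; x along the rack away from the robot, y across it. The one farthest from the robot.
- spoon: Steel serving spoon with a brown wooden handle, 220 mm long, lying flat on the worktop between the two racks, less than 30 mm high, roughly along the line away from the robot. Loose; to be left alone. Origin: underside near the middle of its length; x along it.
There are look-alikes about, which are no part of the job. Several things have the shape of the bottle; the one meant has the colours described above.

How it is judged:
By the outcome, as a careful person would: the job done as asked, in the order asked, and still so for the second after the job is handed in, with the robot touching nothing.
It also fails if it takes over 90 s, if anything falls off the work surface, if the arm or the gripper's body presses on something with over 40 N, if the wrist force passes 120 N, or if a joint passes its speed limit or range.

ROBOT

A 6-joint arm with a two-finger parallel gripper is mounted at the origin on the work surface. World frame = base frame: x ahead of the robot, y to its left, z up, the work surface at z = 0. Lengths are in m, angles in rad, forces in N, time in s.
With the tool pointing down it reaches from about 0.425 to 0.95 m from the base axis. Payload 3.5 kg.
Tool frame: the origin (TCP) lies at the very end of the fingers, on their centre line; the grasp point (between the pads) lies 19 mm behind it (ctrl.grip_point_offset is the distance from the TCP to the grasp point, in m); z points along the fingers, y is the line along which they close (so a half turn about z gives the same grasp; the last joint's range is limited). The gripper opens to 85 mm and grips with 20 to 120 N. Pads are 22 mm wide; open, the fingers measure 114 mm over their backs; the gripper's body (76 mm by 85 mm) begins 54 mm behind the grasp point. The pads swing forward as they close: fully open they stand 13 mm farther back than shut.
Start: joints at [1.118, 0.286, 1.577, -0, 1.279, -0.15], TCP at [0.201, 0.644, 0.231] pointing down, gripper open.
Joint ranges: [-2.77, 2.77], [-0.9, 2.22], [0.21, 2.48], [-1.53, 4.67], [0.24, 2.81], [-2.84, 2.84]. Speed limits (rad/s): [2.79, 2.79, 3.14, 3.14, 3.14, 3.14].

INTERFACE

Orientations are given as a unit quaternion [x, y, z, w].
In Python, from plant import telemetry, vision, ctrl gives the robot as it stands.
- The arm moves only by the tool arm_command, never from a script. Its argument "series" is one flat list of numbers, 7 for each row, row after row: the shift along the tool's x, y, z in cm, then the turn, a rotation vector about the tool's x, y, z in degrees, then the closure, from 0 (fully open) to 1 (shut). A call has 1 to 10 rows; each row is the pose to reach, as a shift and turn from the pose commanded when the call began, along the tool's axes at that moment; what a row does not reach only later rows make up. A row lasts 1/12 s, in which the tool goes at most 41.7 mm and 7.16 degrees, less where a joint would pass 70% of its speed; a pose out of reach is approached as far as the arm can. A call with a gripper value outside its range is refused whole. The fingers move at their own pace and stop on an object; "force" is the grip in N (left out, the last holds). Time passes only in rows, so rows that repeat a pose let the fingers close. It gives the time, the measured TCP pose, the force, the opening and the grip force at its end, in the units of the state.
- telemetry.get_state(): the state, without advancing time (a new reading comes with each control period).
- vision.read_camera(name): name is "scene" or "top" or "wrist"; returns a dict with "color" (400x640x3 uint8, blue, green, red), "K" (3x3 intrinsics, pixels), "D" ([k1, k2, p1, p2, k3] as OpenCV has them; the pictures are not rectified), "rvec" (rotation vector, rad) and "tvec" (3), from world to camera coordinates, as OpenCV has them; the wrist camera has in their place "T_tool_cam" (4x4, takes a point from camera to tool coordinates, whose origin is the TCP and whose axes are the flange's). Camera axes: x right, y down, z forward; pixel columns grow to the right and rows downward; lengths in m; the calibration is good to about 2 mm. A picture is of the moment at which its call begins: read the wrist's pose just before it. There is no depth.
- ctrl.sign_off(): hands the job in; it is judged then, once.
The state is a dict: "time": time; "qpos": joint angles; "dq": joint speeds; "joint_efforts": joint torques, N m; "eef_pos": TCP position; "tcp_rot": TCP orientation; "contact_force": force on the tool from outside, world axes, zero at the start; "wrist_torque": the same for the moment, N m; "opening": opening from 0.0 (shut) to 1.0 (fully open); "finger_force": force on a finger pad.
Only numpy, scipy, OpenCV 4.12 (cv2) and the standard library are available. Lean on these libraries where they do the work, as an engineer would, in place of code of your own. Each camera call takes 0.05 s, during which the arm holds its last target. There are 200 camera calls.

## Working session

There is one attempt and no reset: what is moved stays moved. The work goes in short steps, Python scripts to look and compute and a tool call to move; the robot and the scene stay as the last step left them, time stands still between calls to the robot, and variables do not carry over. Pictures are saved under pics/ and viewed, at most 14 in all, crops included, and the job is handed in when it is done.

Besides the shell and the picture viewer there is one more tool, called after "Emit:" by a JSON object that holds its "method" and its "body". arm_command: Moves the arm, as the interface text tells. Its arguments: {"type":"object","properties":{"series":{"type":"array","items":{"type":"number"}},"force":{"type":"number"}},"required":["series"]}

```bash
mkdir -p pics
cat > h.py <<'E'
import numpy as np, cv2
from plant import telemetry, vision, ctrl
from scipy.spatial.transform import Rotation as R
def cam(n):
    s=telemetry.get_state(); c=vision.read_camera(n)
    if n=="wrist":
        T=np.eye(4);T[:3,:3]=R.from_quat(s["tcp_rot"]).as_matrix();T[:3,3]=s["eef_pos"]
        W=T@np.array(c["T_tool_cam"]); 
    else:
        Rm=cv2.Rodrigues(np.array(c["rvec"],float))[0]; W=np.eye(4); W[:3,:3]=Rm.T; W[:3,3]=-Rm.T@np.array(c["tvec"],float).ravel()
    c["W"]=W; return c
def ray(c,uv,z):
    p=cv2.undistortPoints(np.array(uv,float).reshape(-1,1,2),np.array(c["K"],float),np.array(c["D"],float)).reshape(-1,2)
    d=np.c_[p,np.ones(len(p))]@c["W"][:3,:3].T; o=c["W"][:3,3]
    return o+d*((z-o[2])/d[:,2])[:,None]
def proj(c,P):
    Wi=np.linalg.inv(c["W"]); return cv2.projectPoints(np.array(P,float).reshape(-1,1,3),cv2.Rodrigues(Wi[:3,:3])[0],Wi[:3,3],np.array(c["K"],float),np.array(c["D"],float))[0].reshape(-1,2)
E
python3 - <<'E'
from h import *
for n in("scene","top"):
    c=cam(n); cv2.imwrite(f"pics/{n}0.png",c["color"]); print(n,c["W"].round(3).tolist(),np.array(c["K"]).tolist())
print(telemetry.get_state())
E
```

```text
scene [[-0.329, 0.795, -0.509, 1.126], [0.944, 0.277, -0.178, 0.133], [-0.0, -0.539, -0.842, 0.943], [0.0, 0.0, 0.0, 1.0]] [[467.6915783186235, 0.0, 313.50547380515457], [0.0, 467.6915783186235, 203.34517487879205], [0.0, 0.0, 1.0]]
top [[0.061, -0.975, 0.212, 0.39], [-0.998, -0.06, 0.013, -0.06], [-0.0, -0.212, -0.977, 1.056], [0.0, 0.0, 0.0, 1.0]] [[413.9762704505868, 0.0, 327.6768885682786], [0.0, 413.9762704505868, 193.59857986713337], [0.0, 0.0, 1.0]]
{'time': 0.1, 'qpos': array([ 1.11801140e+00,  2.87122438e-01,  1.57804510e+00, -1.18660328e-05,
        1.27859146e+00, -1.50025769e-01]), 'dq': array([-1.33806411e-05, -1.11412797e-03, -3.46727287e-03,  3.19779943e-04,
        5.28442492e-04, -6.32004507e-04]), 'joint_efforts': array([ 1.20077202e-03, -4.07292652e+01, -2.93698901e+01, -8.38134179e-05,
        3.42054533e-03,  3.71573492e-07]), 'eef_pos': array([0.20098112, 0.64375819, 0.2300474 ]), 'tcp_rot': array([ 1.50800292e-01,  9.88563654e-01, -1.03602630e-03, -3.16128690e-04]), 'contact_force': array([ 0.28266251, -0.0742442 ,  0.24609988]), 'wrist_torque': array([0.01018789, 0.03237072, 0.02849726]), 'finger_force': 0.0, 'opening': 0.9979614104613429}
```

View pics/scene0.png

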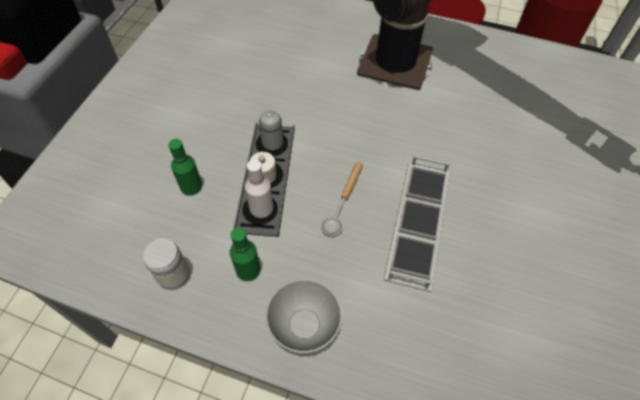

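View pics/top0.png

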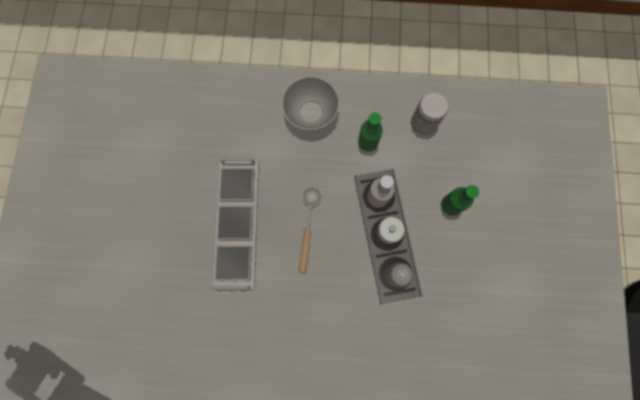

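The scene view shows, from the robot outward, the shaker (271,130), the pot (262,168) and the bottle (258,195), with the empty trays at (426,184), (420,218) and (412,257). The top view has them at (400,273), (391,231) and (383,188), with trays at (234,263), (236,222) and (238,184). So the shaker goes to the far tray, the pot to the middle one and the bottle to the near one.

Run:
```python
from h import *
c=cam("top"); im=c["color"]; g=cv2.cvtColor(im,cv2.COLOR_BGR2GRAY)
m=np.zeros_like(g); m[155:295,205:265]=(g[155:295,205:265]<88)*255
n,l,s,ce=cv2.connectedComponentsWithStats(m)
for i in range(1,n):
    if s[i,4]>200: 
        r=cv2.minAreaRect(np.argwhere(l==i)[:,::-1].astype(np.float32)); print("tray",s[i].tolist(),r,ray(c,[ce[i]],.015).round(4).tolist())
for n_,p,z in(("shaker",(402,272),.114),("pot",(392,229.5),.086),("bottle",(387,182),.179)): print(n_,ray(c,[p],z).round(4).tolist())
print("rack",ray(c,[(356,175),(391,170),(421,296),(382,301)],.018).round(4).tolist())
sp=ray(c,[(312,197),(304,271)],.01);print("spoon",sp.round(3).tolist())
cv2.imwrite("pics/crop1.png",cv2.resize(im[150:310,340:440],None,fx=5,fy=5,interpolation=cv2.INTER_CUBIC)[:600])
cv2.imwrite("pics/crop1.png",cv2.resize(im[160:310,340:440],None,fx=4,fy=4,interpolation=cv2.INTER_CUBIC))
```

```text
tray [224, 170, 27, 23, 362] ((237.0, 181.0), (22.0, 26.0), 90.0) [[0.6435, 0.183, 0.015]]
tray [219, 208, 30, 29, 825] ((233.5, 222.0), (28.0, 29.0), 90.0) [[0.5259, 0.1877, 0.015]]
tray [219, 248, 29, 28, 487] ((233.0, 261.5), (27.0, 28.0), 90.0) [[0.439, 0.1711, 0.015]]
shaker [[0.4249, -0.2244, 0.114]]
pot [[0.523, -0.2034, 0.086]]
bottle [[0.6137, -0.1758, 0.179]]
rack [[0.6686, -0.1162, 0.018], [0.6876, -0.2064, 0.018], [0.3738, -0.2888, 0.018], [0.3562, -0.1942, 0.018]]
spoon [[0.605, -0.006, 0.01], [0.416, 0.001, 0.01]]
```

View pics/crop1.png

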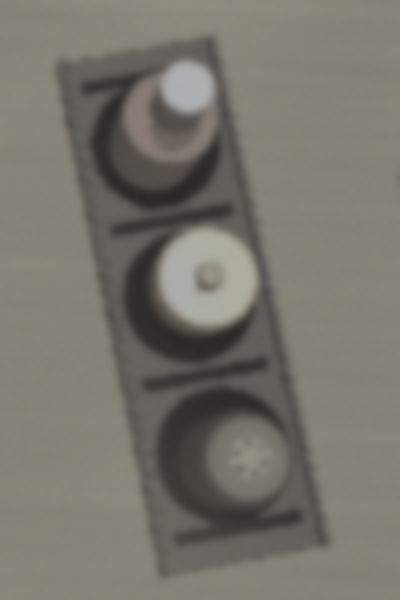

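The crop puts the bottle top at crop pixel (187,87), the pot knob at (209,275) and the shaker top at (251,457), all roughly centred on their pads. I'll go above the serving rack first for a close look at the trays.

Emit:
{"method": "arm_command", "body": {"series": [-44.6,-33.8,-5,0,0,-17,0,-44.6,-33.8,-5,0,0,-17,0,-44.6,-33.8,-5,0,0,-17,0,-44.6,-33.8,-5,0,0,-17,0,-44.6,-33.8,-5,0,0,-17,0,-44.6,-33.8,-5,0,0,-17,0,-44.6,-33.8,-5,0,0,-17,0,-44.6,-33.8,-5,0,0,-17,0,-44.6,-33.8,-5,0,0,-17,0,-44.6,-33.8,-5,0,0,-17,0]}}

```text
time: 0.98
eef_pos: [0.4425, 0.3049, 0.2684]
tcp_rot: [0.003, 1.0, 0.0, -0.0]
contact_force: [0.6, 0.7, 0.6]
opening: 1.0
finger_force: 0.0
```

```bash
cat >> h.py <<'E'
def go(x,y,z,yaw=None):
    "shift (cm) and turn (deg) in tool axes; yaw = desired world angle of tool y, deg"
    s=telemetry.get_state(); M=R.from_quat(s["tcp_rot"]).as_matrix()
    cur=np.degrees(np.arctan2(M[1,1],M[0,1]))
    t=np.zeros(3)
    if yaw is not None:
        # target: tool straight down
        a=np.radians(cur+((yaw-cur+90)%180-90)); Yt=np.array([np.cos(a),np.sin(a),0]); Z=np.array([0,0,-1.]); X=np.cross(Yt,Z)
        t=np.degrees(R.from_matrix(M.T@np.c_[X,Yt,Z]).as_rotvec())
    d=M.T@(np.array([x,y,z])-s["eef_pos"])*100
    print("t",round(s["time"],2),"pos",s["eef_pos"].round(4),"yaw",cur.round(1),"F",s["contact_force"].round(1),"op",round(s["opening"],3),"ff",round(s["finger_force"],1),"| shift",d.round(2),"turn",t.round(2))
E
python3 -c "
from h import *
go(.526,.188,.28,90)"
```

```text
t 0.98 pos [0.4425 0.3049 0.2684] yaw 89.7 F [0.6 0.7 0.6] op 1.0 ff 0.0 | shift [ -8.42 -11.64  -1.16] turn [ 0.   -0.   -0.34]
```

Emit:
{"method": "arm_command", "body": {"series": [-8.4,-11.6,-3,0,0,0,0,-8.4,-11.6,-3,0,0,0,0,-8.4,-11.6,-3,0,0,0,0,-8.4,-11.6,-3,0,0,0,0,-8.4,-11.6,-3,0,0,0,0,-8.4,-11.6,-3,0,0,0,0]}}

```text
time: 1.48
eef_pos: [0.5257, 0.1893, 0.2982]
tcp_rot: [0.004, 1.0, 0.0, -0.0]
contact_force: [-1.4, 0.6, -0.7]
opening: 0.998
finger_force: 0.0
```

```bash
python3 -c "
from h import *
c=cam('wrist'); cv2.imwrite('pics/w1.png',c['color']); print(c['W'].round(3).tolist(), proj(c,[[.526,.188,.015],[.626,.188,.015],[.426,.188,.015]]).round(0).tolist()); go(.526,.188,.28)"
```

```text
[[0.009, 0.945, 0.327, 0.441], [1.0, -0.009, -0.002, 0.19], [0.001, 0.327, -0.945, 0.44], [0.0, 0.0, 0.0, 1.0]] [[320.0, 152.0], [321.0, 228.0], [319.0, 66.0]]
t 1.53 pos [0.5249 0.1902 0.2978] yaw 89.6 F [-0.5 -0.2 -0.2] op 1.003 ff 0.0 | shift [-0.11 -0.22  1.78] turn [0. 0. 0.]
```

View pics/w1.png

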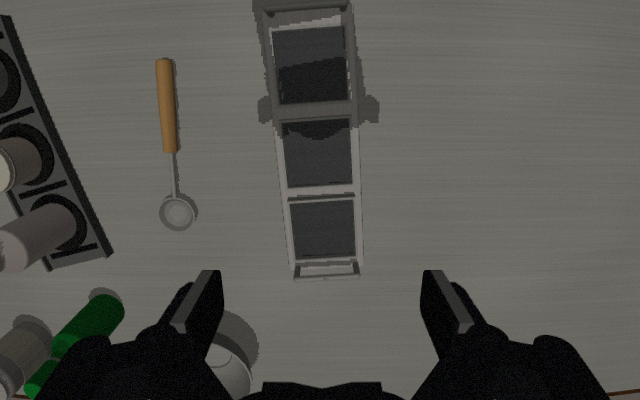

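The wrist view shows the tray floors: near (272..349, 28..103), middle (282..353, 121..188) and far (289..356, 200..260). The spoon lies well to the left, with its bowl at (178,212).

```bash
python3 -c "
from h import *
c=cam('wrist')
for n,q in dict(near=[(272,30),(346,26),(349,99),(278,105)],mid=[(282,124),(351,119),(353,184),(287,188)],far=[(289,201),(353,198),(356,258),(293,260)]).items():
    P=ray(c,q,.016); print(n,P[:,:2].round(4).tolist(),P.mean(0).round(4))
t=cam('top')
print(ray(t,[(386.75,181.75)],.179),ray(t,[(392.2,228.75)],.086),ray(t,[(402.75,274.2)],.114))
go(.5,-.10,.30,104)
"
```

```text
near [[0.3865, 0.1372], [0.3832, 0.2192], [0.4623, 0.2235], [0.4684, 0.1406]] [0.4251 0.1801 0.016 ]
mid [[0.4905, 0.1444], [0.4853, 0.2262], [0.5655, 0.2302], [0.5701, 0.1474]] [0.5278 0.187  0.016 ]
far [[0.5874, 0.1492], [0.584, 0.2306], [0.6696, 0.2366], [0.6719, 0.1514]] [0.6282 0.192  0.016 ]
[[ 0.61424134 -0.17524355  0.179     ]] [[ 0.52481979 -0.20381845  0.086     ]] [[ 0.42020567 -0.22616958  0.114     ]]
t 1.63 pos [0.5243 0.1912 0.2977] yaw 89.7 F [-0.2 -0.1  0. ] op 1.002 ff 0.0 | shift [  2.29 -29.13  -0.24] turn [  0.02  -0.08 -14.27]
```

Emit:
{"method": "arm_command", "body": {"series": [2.5,-39,0,0,0,-14.3,0,2.5,-39,0,0,0,-14.3,0,2.5,-39,0,0,0,-14.3,0,2.5,-39,0,0,0,-14.3,0,2.5,-39,0,0,0,-14.3,0,2.5,-39,0,0,0,-14.3,0,2.5,-39,0,0,0,-14.3,0,2.5,-39,0,0,0,-14.3,0,2.5,-39,0,0,0,-14.3,0,2.5,-39,0,0,0,-14.3,0]}}

```text
time: 2.47
eef_pos: [0.4973, -0.2016, 0.298]
tcp_rot: [-0.121, 0.993, -0.0, -0.0]
contact_force: [0.7, 0.4, -0.9]
opening: 1.001
finger_force: 0.0
```

Emit:
{"method": "arm_command", "body": {"series": [0,0,0,0,0,0,0,0,0,0,0,0,0,0,0,0,0,0,0,0,0]}}

```text
time: 2.72
eef_pos: [0.498, -0.1979, 0.298]
tcp_rot: [-0.122, 0.992, 0.001, -0.0]
contact_force: [0.1, -0.8, 0.4]
opening: 0.999
finger_force: 0.0
```

```bash
python3 -c "
from h import *
c=cam('wrist'); cv2.imwrite('pics/w2.png',c['color']); print(proj(c,[[.6142,-.1752,.179],[.5248,-.2038,.086],[.4202,-.2262,.114]]).round(0).tolist()); go(.5,-.2,.30,104)"
```

```text
[[314.0, 319.0], [309.0, 188.0], [311.0, 82.0]]
t 2.77 pos [ 0.4981 -0.1977  0.2982] yaw 104.1 F [-1.1  1.  -0.1] op 0.996 ff 0.0 | shift [-0.13 -0.27 -0.18] turn [ 0.04 -0.01  0.09]
```

View pics/w2.png

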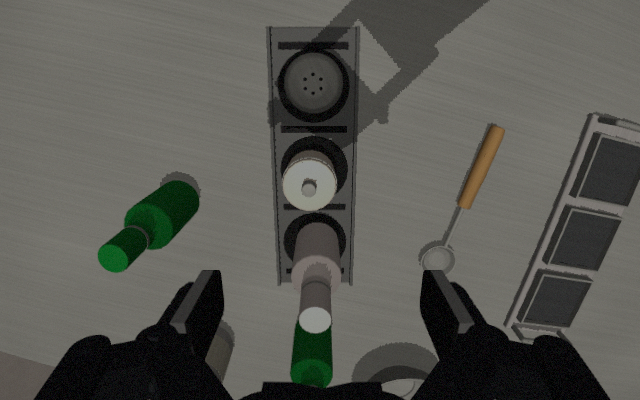

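The projected tops agree with the picture to about 2 px: bottle (315,320), pot knob (309,187), shaker (313,83). I'll start with the shaker.

Emit:
{"method": "arm_command", "body": {"series": [4,-0.4,3,0,0,0,0,8.2,-0.9,6,0,0,0,0,8.2,-0.9,9,0,0,0,0,8.2,-0.9,12,0,0,0,0,8.2,-0.9,15,0,0,0,0,8.2,-0.9,18,0,0,0,0,8.2,-0.9,21,0,0,0,0,8.2,-0.9,23.5,0,0,0,0,8.2,-0.9,24.8,0,0,0,0,8.2,-0.9,24.8,0,0,0,0]}}

```text
time: 3.6
eef_pos: [0.4187, -0.2245, 0.047]
tcp_rot: [-0.123, 0.992, 0.003, -0.003]
contact_force: [0.1, -0.1, 0.7]
opening: 0.999
finger_force: 0.0
```

Emit:
{"method": "arm_command", "body": {"series": [0,0,0,0,0,0,0.6,0,0,0,0,0,0,0.6,0,0,0,0,0,0,0.6,0,0,0,0,0,0,0.6,0,0,0,0,0,0,0.6,0,0,0,0,0,0,0.6,0,0,0,0,0,0,0.6,0,0,0,0,0,0,0.6], "force": 35}}

```text
time: 4.27
eef_pos: [0.4219, -0.2288, 0.0523]
tcp_rot: [-0.121, 0.993, -0.001, 0.001]
contact_force: [1.2, 2.6, 6.4]
opening: 0.645
finger_force: 38.0
```

```bash
python3 -c "
from h import *
go(.42,-.227,.050,104)
go(.628,.192,.111,93.3)"
```

```text
t 4.27 pos [ 0.4219 -0.2288  0.0523] yaw 103.9 F [1.2 2.6 6.4] op 0.645 ff 38.0 | shift [0.14 0.22 0.23] turn [-0.12  0.16 -0.08]
t 4.27 pos [ 0.4219 -0.2288  0.0523] yaw 103.9 F [1.2 2.6 6.4] op 0.645 ff 38.0 | shift [-30.15  35.87  -5.86] turn [-0.11  0.17 10.62]
```

Emit:
{"method": "arm_command", "body": {"series": [0,0,-1,0,0,0,0.6,0,0,-3,0,0,0,0.6,0,0,-5.5,0,0,0,0.6,0,1,-7.5,0,0,0,0.6,-1,3,-8,0,0,1,0.6,-3,6,-8,0,0,2,0.6,-5,9,-8,0,0,4,0.6,-7.5,12,-8,0,0,6,0.6,-10,15,-8,0,0,8,0.6,-12.5,18,-8,0,0,10.6,0.6]}}

```text
time: 5.1
eef_pos: [0.4983, -0.0217, 0.1307]
tcp_rot: [-0.028, 1.0, -0.0, 0.0]
contact_force: [1.1, -0.9, -1.2]
opening: 0.645
finger_force: 37.6
```

```bash
python3 -c "
from h import *
go(.628,.192,.13,93.3)"
```

```text
t 5.1 pos [ 0.4983 -0.0217  0.1307] yaw 93.2 F [ 1.1 -0.9 -1.2] op 0.645 ff 37.6 | shift [-14.15  20.61   0.06] turn [-0.04  0.   -0.08]
```

Emit:
{"method": "arm_command", "body": {"series": [-1.8,2.6,0,0,0,0,0.6,-3.6,5.2,0,0,0,0,0.6,-5.4,7.8,0,0,0,0,0.6,-7.2,10.4,0,0,0,0,0.6,-9,13,0,0,0,0,0.6,-10.8,15.6,0,0,0,0,0.6,-12.4,18,0,0,0,0,0.6,-13.5,19.5,0,0,0,0,0.6,-13.5,19.5,0,0,0,0,0.6,-13.5,19.5,0,0,0,0,0.6]}}

```text
time: 5.93
eef_pos: [0.6214, 0.1797, 0.13]
tcp_rot: [-0.03, 1.0, -0.0, -0.001]
contact_force: [0.3, 0.4, -0.9]
opening: 0.647
finger_force: 37.6
```

```bash
python3 -c "
from h import *
go(.628,.192,.053,93.3)
c=cam('wrist'); cv2.imwrite('pics/w3.png',c['color'])"
```

```text
t 5.93 pos [0.6214 0.1797 0.13  ] yaw 93.4 F [ 0.3  0.4 -0.9] op 0.647 ff 37.6 | shift [-0.74  1.19  7.7 ] turn [-0.04 -0.07  0.14]
```

View pics/w3.png

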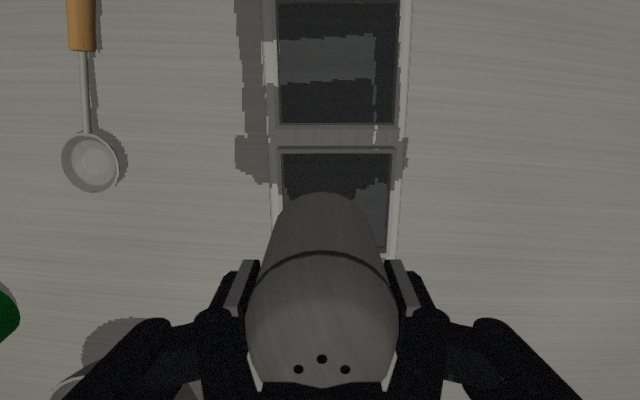

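The shaker hangs upright, with its base near column 322 and the far tray centred near column 337, so the computed 12 mm correction agrees. Lowering it now.

Emit:
{"method": "arm_command", "body": {"series": [-0.4,0.6,0,0,0,0,0.6,-0.7,1.2,0.5,0,0,0,0.6,-0.7,1.2,2,0,0,0,0.6,-0.7,1.2,3.5,0,0,0,0.6,-0.7,1.2,5,0,0,0,0.6,-0.7,1.2,6.2,0,0,0,0.6,-0.7,1.2,6.8,0,0,0,0.6,-0.7,1.2,7,0,0,0,0.6,-0.7,1.2,7.2,0,0,0,0.6,-0.7,1.2,7.2,0,0,0,0.6]}}

```text
time: 6.82
eef_pos: [0.6283, 0.1916, 0.0584]
tcp_rot: [-0.029, 1.0, 0.0, 0.0]
contact_force: [0.3, 0.4, -1.5]
opening: 0.644
finger_force: 37.6
```

Emit:
{"method": "arm_command", "body": {"series": [0,0,0.1,0,0,0,0.6,0,0,0.2,0,0,0,0.6,0,0,0.3,0,0,0,0.6,0,0,0.35,0,0,0,0.6,0,0,0.35,0,0,0,0.6]}}

```text
time: 7.23
eef_pos: [0.6281, 0.1917, 0.055]
tcp_rot: [-0.029, 1.0, 0.0, 0.0]
contact_force: [0.6, 0.2, -2.3]
opening: 0.644
finger_force: 37.6
```

Emit:
{"method": "arm_command", "body": {"series": [0,0,0.1,0,0,0,0.6,0,0,0.1,0,0,0,0.6,0,0,0.2,0,0,0,0.6,0,0,0.2,0,0,0,0.6]}}

```text
time: 7.57
eef_pos: [0.6279, 0.1916, 0.0527]
tcp_rot: [-0.029, 1.0, -0.0, -0.0]
contact_force: [0.8, 0.3, -2.0]
opening: 0.646
finger_force: 37.6
```

Emit:
{"method": "arm_command", "body": {"series": [0,0,0.1,0,0,0,0.6,0,0,0.15,0,0,0,0.6,0,0,0.15,0,0,0,0.6]}}

```text
time: 7.82
eef_pos: [0.6281, 0.1917, 0.0514]
tcp_rot: [-0.029, 1.0, 0.0, 0.0]
contact_force: [0.2, 0.5, -0.4]
opening: 0.644
finger_force: 37.6
```

Emit:
{"method": "arm_command", "body": {"series": [0,0,0.1,0,0,0,0.6,0,0,0.1,0,0,0,0.6,0,0,0.1,0,0,0,0.6]}}

```text
time: 8.07
eef_pos: [0.6283, 0.1917, 0.0515]
tcp_rot: [-0.029, 1.0, -0.0, 0.0]
contact_force: [-2.7, 0.1, 5.1]
opening: 0.646
finger_force: 38.1
```

Emit:
{"method": "arm_command", "body": {"series": [0,0,-0.1,0,0,0,0.4,0,0,-0.1,0,0,0,0.2,0,0,-0.1,0,0,0,0,0,0,-0.1,0,0,0,0,0,0,-0.1,0,0,0,0,0,0,-2,0,0,0,0,0,0,-5,0,0,0,0,0,0,-9,0,0,0,0,0,0,-13,0,0,0,0,0,0,-15,0,0,0,0]}}

```text
time: 8.9
eef_pos: [0.6303, 0.1921, 0.2066]
tcp_rot: [-0.029, 1.0, 0.001, 0.004]
contact_force: [1.6, -0.3, 1.7]
opening: 1.001
finger_force: 0.0
```

```bash
python3 -c "
from h import *
go(.5248,-.2038,.20,104)
t=cam('top'); print(proj(t,[.628,.192,.115])); cv2.imwrite('pics/t2.png',cv2.resize(t['color'][140:310,190:430],None,fx=3,fy=3))"
```

```text
t 8.9 pos [0.6303 0.1921 0.2066] yaw 93.4 F [ 1.6 -0.3  1.7] op 1.001 ff 0.0 | shift [ 12.85 -38.9    0.52] turn [ -0.     0.48 -10.65]
[[227.08406652 173.33420425]]
```

View pics/t2.png

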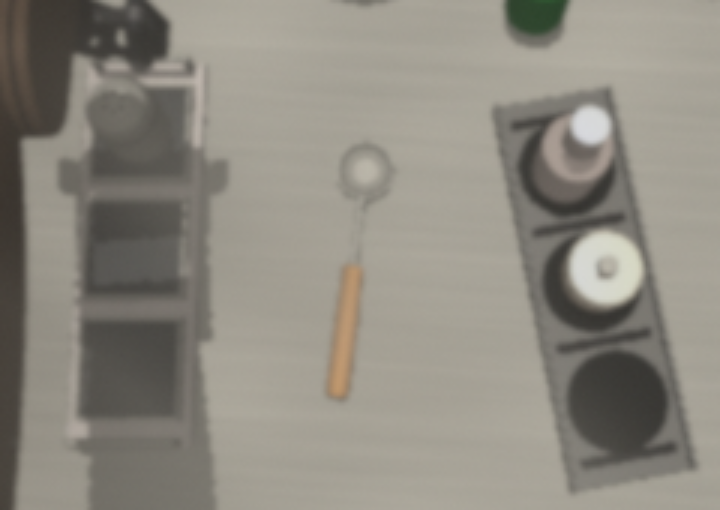

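The shaker stands in the far tray, with its top at crop pixel (116,106), upright and close to the predicted spot. Next is the pot, its knob at crop (607,267) and unmoved.

Emit:
{"method": "arm_command", "body": {"series": [12.8,-38.9,0,0,0,-10.6,0,12.8,-38.9,0,0,0,-10.6,0,12.8,-38.9,0,0,0,-10.6,0,12.8,-38.9,0,0,0,-10.6,0,12.8,-38.9,0,0,0,-10.6,0,12.8,-38.9,0,0,0,-10.6,0,12.8,-38.9,0,0,0,-10.6,0,12.8,-38.9,0,0,0,-10.6,0,12.8,-38.9,0,0,0,-10.6,0,12.8,-38.9,0,0,0,-10.6,0]}}

```text
time: 9.78
eef_pos: [0.5219, -0.2065, 0.2001]
tcp_rot: [-0.121, 0.993, -0.0, 0.0]
contact_force: [0.7, 1.4, -0.4]
opening: 0.998
finger_force: 0.0
```

Emit:
{"method": "arm_command", "body": {"series": [0,0,0,0,0,0,0,0,0,0,0,0,0,0]}}

```text
time: 9.95
eef_pos: [0.5224, -0.2058, 0.2]
tcp_rot: [-0.119, 0.993, 0.0, -0.0]
contact_force: [0.3, 0.5, 0.6]
opening: 0.997
finger_force: 0.0
```

```bash
python3 -c "
from h import *
go(.5248,-.2038,.029,104)
c=cam('wrist'); cv2.imwrite('pics/w4.png',c['color']); print(proj(c,[.5248,-.2038,.086]))"
```

```text
t 9.95 pos [ 0.5224 -0.2058  0.2   ] yaw 103.7 F [0.3 0.5 0.6] op 0.997 ff 0.0 | shift [-0.28  0.12 17.1 ] turn [ 0.03 -0.   -0.28]
[[322.32016458 198.59182342]]
```

View pics/w4.png

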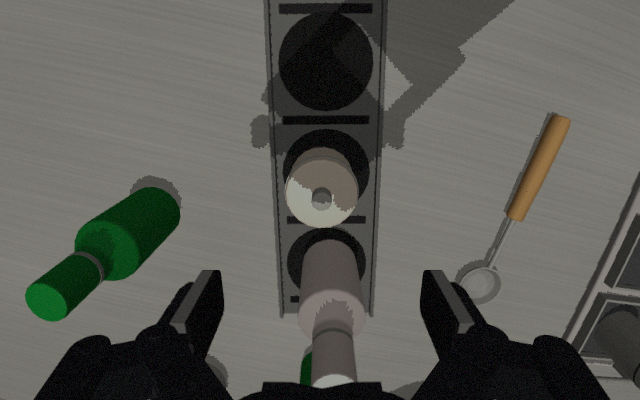

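The knob is at (321,198), right where predicted, and the fingers straddle the pot. Descending and gripping.

Emit:
{"method": "arm_command", "body": {"series": [-0.3,0.1,2.5,0,0,0,0,-0.3,0.1,5,0,0,0,0,-0.3,0.1,7.5,0,0,0,0,-0.3,0.1,10,0,0,0,0,-0.3,0.1,12,0,0,0,0,-0.3,0.1,14,0,0,0,0,-0.3,0.1,15.5,0,0,0,0,-0.3,0.1,16.5,0,0,0,0,-0.3,0.1,17,0,0,0,0,-0.3,0.1,17,0,0,0,0]}}

```text
time: 10.83
eef_pos: [0.5254, -0.201, 0.0293]
tcp_rot: [-0.122, 0.993, 0.001, -0.001]
contact_force: [0.2, 0.7, -0.7]
opening: 0.999
finger_force: 0.0
```

Emit:
{"method": "arm_command", "body": {"series": [0,0,0,0,0,0,0.6,0,0,0,0,0,0,0.6,0,0,0,0,0,0,0.6,0,0,0,0,0,0,0.6,0,0,0,0,0,0,0.6,0,0,0,0,0,0,0.6,0,0,0,0,0,0,0.6,0,0,0,0,0,0,0.6], "force": 35}}

```text
time: 11.5
eef_pos: [0.5271, -0.2032, 0.0322]
tcp_rot: [-0.121, 0.993, -0.001, 0.001]
contact_force: [0.6, 0.8, 7.0]
opening: 0.693
finger_force: 38.8
```

```bash
python3 -c "
from h import *
go(.5275,.187,.10,93.3)"
```

```text
t 11.5 pos [ 0.5271 -0.2032  0.0322] yaw 103.9 F [0.6 0.8 7. ] op 0.693 ff 38.8 | shift [-9.47 37.85 -6.84] turn [-0.13  0.17 10.65]
```

Emit:
{"method": "arm_command", "body": {"series": [0,0,-1,0,0,0,0.6,0,0,-3,0,0,0,0.6,0,0,-5.5,0,0,0,0.6,0,1,-7.5,0,0,0,0.6,0,3,-8,0,0,1,0.6,-1,6,-8,0,0,2,0.6,-2,9,-8,0,0,4,0.6,-3,12,-8,0,0,6,0.6,-4,15,-8,0,0,8,0.6,-5,18,-8,0,0,10.6,0.6]}}

```text
time: 12.33
eef_pos: [0.5293, -0.0141, 0.1096]
tcp_rot: [-0.028, 1.0, 0.0, -0.001]
contact_force: [0.4, 0.3, -2.3]
opening: 0.691
finger_force: 38.8
```

Emit:
{"method": "arm_command", "body": {"series": [0,3,0,0,0,0,0.6,0,6,0,0,0,0,0.6,0,9,0,0,0,0,0.6,0,12,0,0,0,0,0.6,0,15,0,0,0,0,0.6,0,17.5,0,0,0,0,0.6,0,19,0,0,0,0,0.6,0,19,0,0,0,0,0.6,0,19,0,0,0,0,0.6]}}

```text
time: 13.08
eef_pos: [0.5185, 0.1744, 0.1096]
tcp_rot: [-0.03, 1.0, -0.0, -0.001]
contact_force: [0.1, -0.6, -3.9]
opening: 0.693
finger_force: 38.9
```

```bash
python3 -c "
from h import *
go(.5275,.187,.033,93.3)
c=cam('wrist'); cv2.imwrite('pics/w5.png',c['color'])"
```

```text
t 13.08 pos [0.5185 0.1744 0.1096] yaw 93.5 F [ 0.1 -0.6 -3.9] op 0.693 ff 38.9 | shift [-1.    1.21  7.66] turn [-0.04 -0.13  0.16]
```

View pics/w5.png

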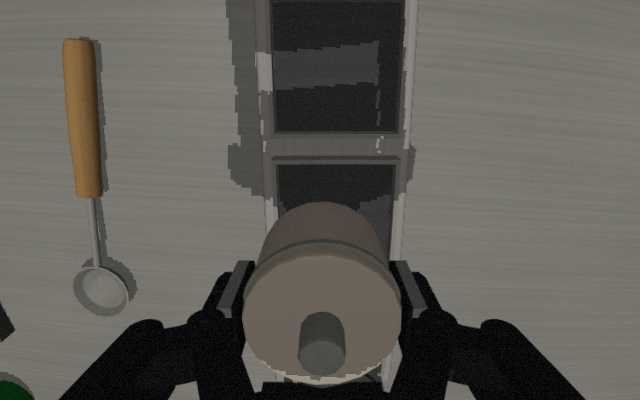

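The pot is upright, and the tray centre is near column 337 against 322 for the pot, which matches the computed 12 mm shift.

Emit:
{"method": "arm_command", "body": {"series": [-0.5,0.6,0,0,0,0,0.6,-1,1.2,0.5,0,0,0,0.6,-1,1.2,2,0,0,0,0.6,-1,1.2,3.5,0,0,0,0.6,-1,1.2,5,0,0,0,0.6,-1,1.2,6.4,0,0,0,0.6,-1,1.2,7.1,0,0,0,0.6,-1,1.2,7.4,0,0,0,0.6,-1,1.2,7.6,0,0,0,0.6,-1,1.2,7.7,0,0,0,0.6]}}

```text
time: 13.97
eef_pos: [0.5297, 0.1865, 0.0337]
tcp_rot: [-0.029, 1.0, 0.0, 0.0]
contact_force: [-0.1, 0.4, -2.8]
opening: 0.691
finger_force: 38.9
```

Emit:
{"method": "arm_command", "body": {"series": [0,0,0,0,0,0,0.6,0,0,0.1,0,0,0,0.6,0,0,0.1,0,0,0,0.6]}}

```text
time: 14.22
eef_pos: [0.5294, 0.1866, 0.033]
tcp_rot: [-0.029, 1.0, 0.0, 0.001]
contact_force: [0.7, 0.8, -3.2]
opening: 0.693
finger_force: 38.9
```

Emit:
{"method": "arm_command", "body": {"series": [0.1,0,0.1,0,0,0,0.6,0.1,0,0.2,0,0,0,0.6,0.1,0,0.2,0,0,0,0.6]}}

```text
time: 14.47
eef_pos: [0.5282, 0.1866, 0.0313]
tcp_rot: [-0.029, 1.0, -0.0, 0.0]
contact_force: [-2.6, -0.4, 3.0]
opening: 0.693
finger_force: 39.3
```

Emit:
{"method": "arm_command", "body": {"series": [0,0,0.1,0,0,0,0.6,0,0,0.1,0,0,0,0.6,0,0,0.1,0,0,0,0.6]}}

```text
time: 14.72
eef_pos: [0.5282, 0.1866, 0.0313]
tcp_rot: [-0.029, 1.0, -0.0, -0.0]
contact_force: [-5.4, -0.7, 9.0]
opening: 0.693
finger_force: 39.8
```

Emit:
{"method": "arm_command", "body": {"series": [0,0,-0.1,0,0,0,0.45,0,0,-0.1,0,0,0,0.25,0,0,-0.1,0,0,0,0,0,0,-0.1,0,0,0,0,0,0,-0.1,0,0,0,0,0,0,-2,0,0,0,0,0,0,-6,0,0,0,0,0,0,-10,0,0,0,0,0,0,-14,0,0,0,0,0,0,-18,0,0,0,0]}}

```text
time: 15.55
eef_pos: [0.5277, 0.1864, 0.211]
tcp_rot: [-0.029, 1.0, -0.0, -0.0]
contact_force: [1.2, 0.5, -0.1]
opening: 0.994
finger_force: 0.0
```

Emit:
{"method": "arm_command", "body": {"series": [0,0,-4,0,0,0,0,0,0,-4,0,0,0,0]}}

```text
time: 15.72
eef_pos: [0.5325, 0.1873, 0.2603]
tcp_rot: [-0.029, 1.0, 0.001, 0.009]
contact_force: [1.1, 0.6, 1.9]
opening: 1.003
finger_force: 0.0
```

```bash
python3 -c "
from h import *
go(.6142,-.1752,.25,104)
c=cam('wrist'); cv2.imwrite('pics/w6.png',c['color'])"
```

```text
t 15.72 pos [0.5325 0.1873 0.2603] yaw 93.4 F [1.1 0.6 1.9] op 1.003 ff 0.0 | shift [ -6.01 -36.67   1.07] turn [ 1.000e-02  1.050e+00 -1.064e+01]
```

View pics/w6.png

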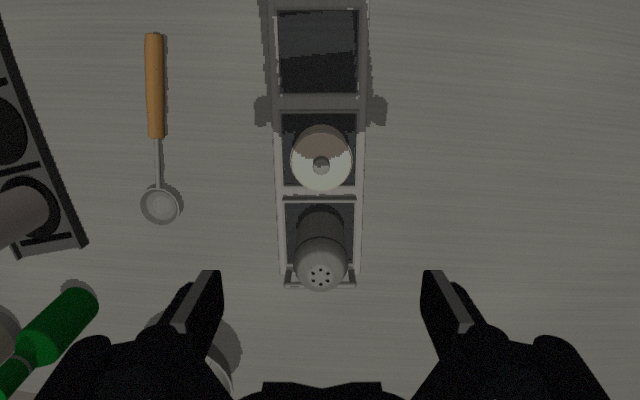

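The pot sits in the middle tray at (321,158) and the shaker in the far tray at (320,265), both upright. Now the bottle.

Emit:
{"method": "arm_command", "body": {"series": [-6.4,-36.7,0,0,0,-10.6,0,-6.4,-36.7,0,0,0,-10.6,0,-6.4,-36.7,0,0,0,-10.6,0,-6.4,-36.7,0,0,0,-10.6,0,-6.4,-36.7,0,0,0,-10.6,0,-6.4,-36.7,0,0,0,-10.6,0,-6.4,-36.7,0,0,0,-10.6,0,-6.4,-36.7,0,0,0,-10.6,0,-6.4,-36.7,0,0,0,-10.6,0,-6.4,-36.7,0,0,0,-10.6,0]}}

```text
time: 16.6
eef_pos: [0.6133, -0.1829, 0.247]
tcp_rot: [-0.118, 0.993, -0.001, -0.001]
contact_force: [-0.8, 1.5, 0.0]
opening: 1.001
finger_force: 0.0
```

Emit:
{"method": "arm_command", "body": {"series": [0,0,0,0,0,0,0,0,0,0,0,0,0,0,0,0,0,0,0,0,0]}}

```text
time: 16.85
eef_pos: [0.6129, -0.1747, 0.2483]
tcp_rot: [-0.122, 0.993, 0.001, -0.001]
contact_force: [-0.1, 0.3, 0.8]
opening: 1.001
finger_force: 0.0
```

```bash
python3 -c "
from h import *
go(.6142,-.1757,.127,104)
t=cam('top'); print(proj(t,[.6142,-.1752,.179]));c=cam('wrist'); print(proj(c,[.6142,-.1752,.179]));cv2.imwrite('pics/w7.png',c['color'])"
```

```text
t 16.85 pos [ 0.6129 -0.1747  0.2483] yaw 104.0 F [-0.1  0.3  0.8] op 1.001 ff 0.0 | shift [-0.12 -0.15 12.13] turn [ 0.08 -0.07  0.02]
[[386.72946594 181.76716949]]
[[318.97148107 218.01014945]]
```

View pics/w7.png

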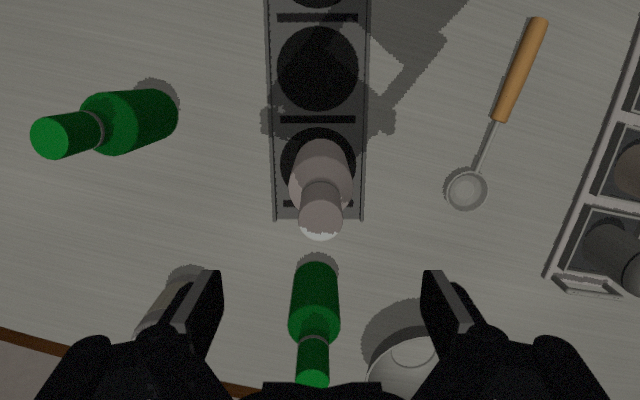

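The bottle top is at about (321,218), 2 px from the prediction, and the green bottle behind it is clear of the gripper. Descending to grip the neck.

Emit:
{"method": "arm_command", "body": {"series": [-0.1,-0.1,2,0,0,0,0,-0.1,-0.1,4,0,0,0,0,-0.1,-0.1,6,0,0,0,0,-0.1,-0.1,8,0,0,0,0,-0.1,-0.1,10,0,0,0,0,-0.1,-0.1,11.3,0,0,0,0,-0.1,-0.1,12,0,0,0,0,-0.1,-0.1,12.1,0,0,0,0,-0.1,-0.1,12.1,0,0,0,0.4,-0.1,-0.1,12.1,0,0,0,0.4], "force": 40}}

```text
time: 17.78
eef_pos: [0.6154, -0.177, 0.1299]
tcp_rot: [-0.122, 0.993, -0.001, 0.001]
contact_force: [-0.4, -0.1, 0.1]
opening: 0.746
finger_force: 0.0
```

Emit:
{"method": "arm_command", "body": {"series": [0,0,0,0,0,0,0.8,0,0,0,0,0,0,0.8,0,0,0,0,0,0,0.8,0,0,0,0,0,0,0.8,0,0,0,0,0,0,0.8,0,0,0,0,0,0,0.8,0,0,0,0,0,0,0.8,0,0,0,0,0,0,0.8,0,0,0,0,0,0,0.8]}}

```text
time: 18.53
eef_pos: [0.6151, -0.1768, 0.1296]
tcp_rot: [-0.121, 0.993, -0.0, 0.001]
contact_force: [-1.3, 1.6, 6.9]
opening: 0.342
finger_force: 40.7
```

```bash
python3 -c "
from h import *
go(.427,.181,.20,93.3)"
```

```text
t 18.53 pos [ 0.6151 -0.1768  0.1296] yaw 103.9 F [-1.3  1.6  6.9] op 0.342 ff 40.7 | shift [ 9.62 39.26 -7.07] turn [-0.02  0.08 10.65]
```

Emit:
{"method": "arm_command", "body": {"series": [0,0,-1,0,0,0,0.8,0,0,-3,0,0,0,0.8,0,0,-5.5,0,0,0,0.8,0,1,-7.5,0,0,0,0.8,1,3,-8,0,0,1,0.8,2,6,-8,0,0,2,0.8,3,9,-8,0,0,4,0.8,4,12,-8,0,0,6,0.8,5,15,-8,0,0,8,0.8,6,18,-8,0,0,10.6,0.8]}}

```text
time: 19.37
eef_pos: [0.511, -0.0157, 0.207]
tcp_rot: [-0.028, 1.0, -0.0, -0.001]
contact_force: [0.7, 0.8, -3.3]
opening: 0.344
finger_force: 40.1
```

```bash
python3 -c "
from h import *
go(.427,.181,.208,93.3)"
```

```text
t 19.37 pos [ 0.511  -0.0157  0.207 ] yaw 93.2 F [ 0.7  0.8 -3.3] op 0.344 ff 40.1 | shift [ 7.28 20.12 -0.08] turn [ 0.   -0.15 -0.08]
```

Emit:
{"method": "arm_command", "body": {"series": [1,2.8,0,0,0,0,0.8,2,5.6,0,0,0,0,0.8,3,8.4,0,0,0,0,0.8,4,11.2,0,0,0,0,0.8,5.2,14,0,0,0,0,0.8,6.2,16.6,0,0,0,0,0.8,7.2,18.5,0,0,0,0,0.8,7.6,19.3,0,0,0,0,0.8,7.6,19.3,0,0,0,0,0.8,7.6,19.3,0,0,0,0,0.8]}}

```text
time: 20.2
eef_pos: [0.4256, 0.1712, 0.2078]
tcp_rot: [-0.03, 1.0, -0.001, -0.0]
contact_force: [0.5, -0.3, -2.7]
opening: 0.343
finger_force: 40.1
```

```bash
python3 -c "
from h import *
go(.427,.181,.130,93.3)
c=cam('wrist'); cv2.imwrite('pics/w8.png',c['color'])"
```

```text
t 20.2 pos [0.4256 0.1712 0.2078] yaw 93.4 F [ 0.5 -0.3 -2.7] op 0.343 ff 40.1 | shift [-0.2   0.98  7.78] turn [-0.07 -0.02  0.11]
```

View pics/w8.png

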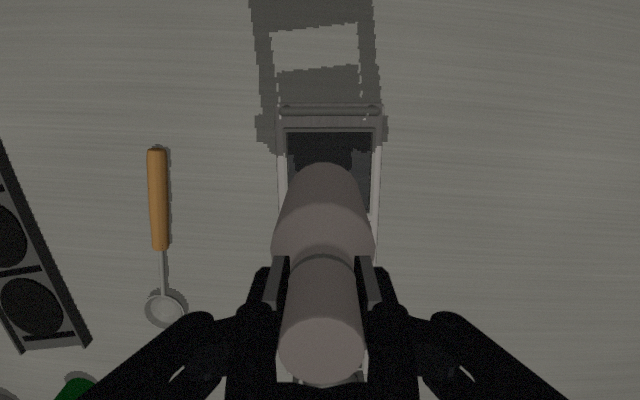

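The bottle hangs upright, with its base near column 324 and the tray centre near 330. Lowering it.

Emit:
{"method": "arm_command", "body": {"series": [-0.1,0.5,0,0,0,0,0.8,-0.2,1,0.5,0,0,0,0.8,-0.2,1,2,0,0,0,0.8,-0.2,1,3.5,0,0,0,0.8,-0.2,1,5,0,0,0,0.8,-0.2,1,6.2,0,0,0,0.8,-0.2,1,6.8,0,0,0,0.8,-0.2,1,7.1,0,0,0,0.8,-0.2,1,7.3,0,0,0,0.8,-0.2,1,7.4,0,0,0,0.8]}}

```text
time: 21.08
eef_pos: [0.4277, 0.1817, 0.1347]
tcp_rot: [-0.029, 1.0, 0.0, 0.0]
contact_force: [-0.9, -0.6, -3.0]
opening: 0.341
finger_force: 40.2
```

Emit:
{"method": "arm_command", "body": {"series": [0,0,0.1,0,0,0,0.8,0,0,0.2,0,0,0,0.8,0,0,0.2,0,0,0,0.8]}}

```text
time: 21.33
eef_pos: [0.4274, 0.1817, 0.1328]
tcp_rot: [-0.029, 1.0, 0.0, 0.0]
contact_force: [-0.3, -0.2, -3.0]
opening: 0.345
finger_force: 40.2
```

Emit:
{"method": "arm_command", "body": {"series": [0,0,0.1,0,0,0,0.8,0,0,0.15,0,0,0,0.8,0,0,0.15,0,0,0,0.8]}}

```text
time: 21.58
eef_pos: [0.4271, 0.1817, 0.1309]
tcp_rot: [-0.029, 1.0, 0.0, 0.0]
contact_force: [-0.7, 1.4, -3.1]
opening: 0.341
finger_force: 40.2
```

Emit:
{"method": "arm_command", "body": {"series": [0,0,0.1,0,0,0,0.8,0,0,0.1,0,0,0,0.8,0,0,0.1,0,0,0,0.8]}}

```text
time: 21.83
eef_pos: [0.4271, 0.1817, 0.1298]
tcp_rot: [-0.029, 1.0, -0.0, -0.0]
contact_force: [-0.6, -0.3, -2.8]
opening: 0.345
finger_force: 40.2
```

Emit:
{"method": "arm_command", "body": {"series": [0,0,0.1,0,0,0,0.8,0,0,0.1,0,0,0,0.8,0,0,0.1,0,0,0,0.8]}}

```text
time: 22.08
eef_pos: [0.4271, 0.1816, 0.1288]
tcp_rot: [-0.029, 1.0, -0.0, -0.0]
contact_force: [-0.1, 0.5, -2.6]
opening: 0.345
finger_force: 40.2
```

Emit:
{"method": "arm_command", "body": {"series": [0,0,0.1,0,0,0,0.8,0,0,0.1,0,0,0,0.8,0,0,0.1,0,0,0,0.8]}}

```text
time: 22.33
eef_pos: [0.4275, 0.1818, 0.1286]
tcp_rot: [-0.029, 1.0, 0.0, 0.0]
contact_force: [-1.0, 0.6, 1.1]
opening: 0.343
finger_force: 40.5
```

Emit:
{"method": "arm_command", "body": {"series": [0,0,0.1,0,0,0,0.8,0,0,0.1,0,0,0,0.8,0,0,0.1,0,0,0,0.8]}}

```text
time: 22.58
eef_pos: [0.4279, 0.1819, 0.1285]
tcp_rot: [-0.029, 1.0, 0.0, 0.001]
contact_force: [-3.1, 0.4, 5.5]
opening: 0.349
finger_force: 40.9
```

Emit:
{"method": "arm_command", "body": {"series": [0,0,-0.1,0,0,0,0.6,0,0,-0.1,0,0,0,0.5,0,0,-0.1,0,0,0,0.3,0,0,-0.1,0,0,0,0,0,0,-0.1,0,0,0,0,0,0,-0.1,0,0,0,0,0,0,-2,0,0,0,0,0,0,-5,0,0,0,0,0,0,-8,0,0,0,0,0,0,-11,0,0,0,0]}}

```text
time: 23.42
eef_pos: [0.4267, 0.1816, 0.2377]
tcp_rot: [-0.029, 1.0, -0.0, -0.001]
contact_force: [1.9, 0.1, 0.2]
opening: 0.998
finger_force: 0.0
```

Emit:
{"method": "arm_command", "body": {"series": [0,4,-1,0,0,0,0,0,8,-1,0,0,0,0,0,12,-1,0,0,0,0,0,16,-1,0,0,0,0,0,20,-1,0,0,0,0,0,20,-1,0,0,0,0,0,20,-1,0,0,0,0]}}

```text
time: 24.0
eef_pos: [0.4148, 0.3828, 0.2462]
tcp_rot: [-0.031, 1.0, -0.0, -0.001]
contact_force: [0.8, -0.1, 0.0]
opening: 1.003
finger_force: 0.0
```

```bash
python3 -c "
from h import *
go(.427,.181,.130,93.3)
t=cam('top'); print((proj(t,[[.427,.181,.18],[.5275,.187,.087],[.628,.192,.115]])-[190,140])*3);cv2.imwrite('pics/t3.png',cv2.resize(t['color'][140:310,190:430],None,fx=3,fy=3))"
```

```text
t 24.0 pos [0.4148 0.3828 0.2462] yaw 93.6 F [ 0.8 -0.1  0. ] op 1.003 ff 0.0 | shift [ 2.000e-02 -2.021e+01  1.163e+01] turn [-0.05 -0.06  0.25]
[[ 72.44858187 354.19729264]
 [111.62698619 232.46699119]
 [111.25219955 100.00261274]]
```

View pics/t3.png

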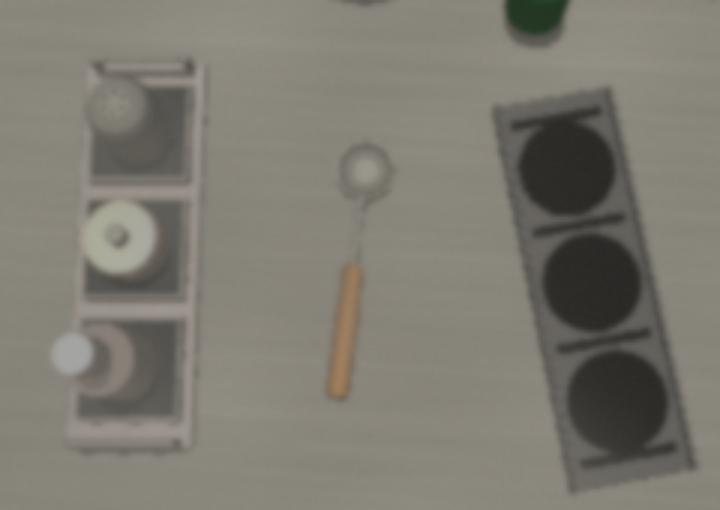

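The final top view shows the bottle (73,354), pot (118,235) and shaker (116,106) upright in the near, middle and far trays. The pads are empty, the spoon hasn't moved and the arm is clear.

```bash
python3 -c "
from plant import ctrl
print(ctrl.sign_off())"
```

```text
the job is handed in; nothing more can be done
None
```

The job is handed in: the shaker is in the far tray, the pot in the middle and the bottle in the near one, all upright within about 5 mm of centre, and the spoon was left where it lay (24 s of the 90 s used).

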